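# Line up the rivet tubs by height

## Robot

A 6-joint arm with a two-finger parallel gripper is mounted at the origin on the work surface. World frame = base frame: x ahead of the robot, y to its left, z up, the work surface at z = 0. Lengths are in m, angles in rad, forces in N, time in s.
With the tool pointing down it reaches from about 0.325 to 0.75 m from the base axis. Payload 7.6 kg.
Tool frame: the origin (TCP) lies on the centre line of the jaws, within the pads' length; the fingertips stand 22 mm ahead of it and the grasp point (between the pads) lies 3 mm ahead of it (manip.tcp_to_tips is the distance from the TCP to the fingertips, in m); z points along the fingers, y is the line along which they close (so a half turn about z gives the same grasp; the last joint's range is limited). The gripper opens to 85 mm and grips with 20 to 120 N. Pads are 22 mm wide; open, the fingers measure 114 mm over their backs; the gripper's body (76 mm by 85 mm) begins 54 mm behind the grasp point. The pads swing forward as they close: fully open they stand 13 mm farther back than shut.
Start: joints at [1.227, 0.052, 1.401, -0, 1.689, -0.07], TCP at [0.142, 0.505, 0.253] pointing down, gripper open.
Joint ranges: [-2.9, 2.9], [-0.91, 2.17], [0.12, 2.37], [-1.06, 4.2], [0.26, 2.73], [-2.93, 2.93]. Speed limits (rad/s): [2.57, 2.57, 3.01, 3.14, 3.14, 3.14].

## Interface

Orientations are given as a rotation vector (axis times angle).
In Python, from cell import manip gives the robot as it stands.
- The arm moves only by the tool play_rows, never from a script. Its argument "plan" is a list of rows, each a list of 7 numbers: the shift along the tool's x, y, z in m, then the turn, a rotation vector about the tool's x, y, z in rad, then the opening, from 0 (shut) to 1 (fully open). A call has 1 to 20 rows; each row shifts and turns the commanded pose from where the row before left it, along the tool's axes as they then stand; what a row does not reach is not made up. A row lasts 1/10 s, in which the tool goes at most 50 mm and 8.59 degrees, less where a joint would pass 70% of its speed; a pose out of reach is approached as far as the arm can. A call is refused whole if a number of a shift passes 0.05 or a number of a turn 0.15, either way. A call with a gripper value outside its range is refused whole. The fingers move at their own pace and stop on an object; "force" is the grip in N (left out, the last holds). Time passes only in rows, so rows that do not move let the fingers close. It gives the time, the measured TCP pose, the force, the opening and the grip force at its end, in the units of the state.
- manip.observe(): the state, without advancing time (a new reading comes with each control period).
- manip.snapshot(name): name is "scene" or "top" or "wrist"; returns a dict with "image" (480x640x3 uint8, blue, green, red), "camera_matrix" (3x3 intrinsics, pixels), "origin" and "rotation" of the camera in the world. Camera axes: x right, y down, z forward; pixel columns grow to the right and rows downward; lengths in m; the calibration is good to about 2 mm. A picture is of the moment at which its call begins. There is no depth.
- manip.sign_off(): hands the job in; it is judged then, once.
Trained networks look in a picture, given as the dict that the camera call returned (one of the last four; its "shot" number tells which), for a name from the list of things; names that differ only in an ending like _2 or _b are one class to them, and where a whole thing is asked for, a point or a joint stands for the part that bears it (a point fixed in the world has none). Each returns a list of dicts, best first, with "confidence" (0 to 1); they miss things now and then, are a little off and sometimes report something else, mostly with a low value. They report only what shows in the picture. A call takes as long as a camera call.
- manip.trace(picture, name): "mask" (480x640 bool, what is visible of it) and "bbox" ([left, top, right, bottom] in pixels, round what is visible of it).
The state is a dict: "time_s": time; "joint_positions": joint angles; "dq": joint speeds; "joint_torque": joint torques, N m; "position": TCP position; "tool_rot": TCP orientation; "wrist_force": force on the tool from outside, world axes, zero at the start; "ft_torque": the same for the moment, N m; "finger_gap": finger opening in m; "grasp_force": force on a finger pad.
Only numpy, scipy, OpenCV 4.12 (cv2) and the standard library are available. Lean on these libraries where they do the work, as an engineer would, in place of code of your own. Each camera call takes 0.05 s, during which the arm holds its last target. There are 200 camera calls.

## Task

Set the four blue tubs in a row on the board, one centred on each outlined mark and squared up with it, in order of height from the lowest at the red stop to the tallest at the other end. The white tub goes on top of the lowest blue one, its feet down in the corner recesses of that lid. Do not tip any tub over, and leave them all standing still.

Things in the scene. Friction and masses are not known exactly. Their poses are not given: they have to be found in the camera images.
- tub_a: lowest blue tub with white lid, loose, upright: 56 mm along its x, 80 mm along its y, 45 mm high with feet and lid; flush sides, gripped across the 56 mm. Origin: centre of its underside (bottoms of the feet), z up; half a turn makes no difference. The lid has a 5 mm high raised cross that leaves a recess at each corner, floor 40 mm above the origin; another tub's feet fit there with 2.5 mm of play each way
- tub_b: second lowest blue tub with yellow lid, loose, upright: 56 mm along its x, 80 mm along its y, 70 mm high with feet and lid; flush sides, gripped across the 56 mm. Origin: centre of its underside (bottoms of the feet), z up; half a turn makes no difference
- tub_c: second tallest blue tub with green lid, loose, upright: 56 mm along its x, 80 mm along its y, 95 mm high with feet and lid; flush sides, gripped across the 56 mm. Origin: centre of its underside (bottoms of the feet), z up; half a turn makes no difference
- tub_d: tallest blue tub with black lid, loose, upright: 56 mm along its x, 80 mm along its y, 120 mm high with feet and lid; flush sides, gripped across the 56 mm. Origin: centre of its underside (bottoms of the feet), z up; half a turn makes no difference
- tub_white: white tub with orange lid, loose, upright: 56 mm along its x, 80 mm along its y, 40 mm high with feet and lid; flush sides, gripped across the 56 mm. Origin: centre of its underside (bottoms of the feet), z up; half a turn makes no difference. Its feet (alike on all tubs): 12 x 12 mm, 5 mm high, centred at x = +-20, y = +-32 mm
- mark_1: mark 1 of 4, 105 mm apart in a straight row on a fixed board (100 x 500 mm, 6 mm thick) on the table; mark_1 at the +y end, mark_4 at the -y end. A flat painted black outline, 72 mm along its x, 96 mm along its y; y runs along the row, and a tub's long side (its y) goes that way. Origin: its centre, on the board's upper face
- mark_2: mark 2 of 4, 105 mm apart in a straight row on a fixed board (100 x 500 mm, 6 mm thick) on the table; mark_1 at the +y end, mark_4 at the -y end. A flat painted black outline, 72 mm along its x, 96 mm along its y; y runs along the row, and a tub's long side (its y) goes that way. Origin: its centre, on the board's upper face
- mark_3: mark 3 of 4, 105 mm apart in a straight row on a fixed board (100 x 500 mm, 6 mm thick) on the table; mark_1 at the +y end, mark_4 at the -y end. A flat painted black outline, 72 mm along its x, 96 mm along its y; y runs along the row, and a tub's long side (its y) goes that way. Origin: its centre, on the board's upper face
- mark_4: mark 4 of 4, 105 mm apart in a straight row on a fixed board (100 x 500 mm, 6 mm thick) on the table; mark_1 at the +y end, mark_4 at the -y end. A flat painted black outline, 72 mm along its x, 96 mm along its y; y runs along the row, and a tub's long side (its y) goes that way. Origin: its centre, on the board's upper face
- stop_red: red stop bar, 80 x 16 mm, 14 mm high, fixed across one end of the board, its centre 74.5 mm beyond the nearest mark (mark_1 or mark_4, it varies); a grey one like it is at the other end. Origin: centre of its underside, on the board

How it is judged:
At the end, for the whole second after the job is handed in: From the red stop, marks hold blue tubs lowest to tallest: each within 12 mm and 0.2 rad of its mark, on the board (3 mm). White tub on the lowest within 4 mm in x and y, 0.12 rad, underside 37 to 42.5 mm above the lower one's. All upright (0.08 rad), at rest (20 mm/s, 0.2 rad/s) (((horizontal distance between stop_red and mark_1 below 0.15 m and horizontal distance between tub_a and mark_1 below 0.012 m and angle between the y axis of tub_a and the y axis of mark_1, either way round below 0.2 rad and z of tub_a in the frame of mark_1 between -0.003 and 0.003 m and horizontal distance between tub_b and mark_2 below 0.012 m and angle between the y axis of tub_b and the y axis of mark_2, either way round below 0.2 rad and z of tub_b in the frame of mark_2 between -0.003 and 0.003 m and horizontal distance between tub_c and mark_3 below 0.012 m and angle between the y axis of tub_c and the y axis of mark_3, either way round below 0.2 rad and z of tub_c in the frame of mark_3 between -0.003 and 0.003 m and horizontal distance between tub_d and mark_4 below 0.012 m and angle between the y axis of tub_d and the y axis of mark_4, either way round below 0.2 rad and z of tub_d in the frame of mark_4 between -0.003 and 0.003 m) or (horizontal distance between stop_red and mark_4 below 0.15 m and horizontal distance between tub_a and mark_4 below 0.012 m and angle between the y axis of tub_a and the y axis of mark_4, either way round below 0.2 rad and z of tub_a in the frame of mark_4 between -0.003 and 0.003 m and horizontal distance between tub_b and mark_3 below 0.012 m and angle between the y axis of tub_b and the y axis of mark_3, either way round below 0.2 rad and z of tub_b in the frame of mark_3 between -0.003 and 0.003 m and horizontal distance between tub_c and mark_2 below 0.012 m and angle between the y axis of tub_c and the y axis of mark_2, either way round below 0.2 rad and z of tub_c in the frame of mark_2 between -0.003 and 0.003 m and horizontal distance between tub_d and mark_1 below 0.012 m and angle between the y axis of tub_d and the y axis of mark_1, either way round below 0.2 rad and z of tub_d in the frame of mark_1 between -0.003 and 0.003 m)) and x of tub_white in the frame of tub_a between -0.004 and 0.004 m and y of tub_white in the frame of tub_a between -0.004 and 0.004 m and z of tub_white in the frame of tub_a between 0.037 and 0.0425 m and angle between the y axis of tub_white and the y axis of tub_a, either way round below 0.12 rad and angle between each of tub_a, tub_b, tub_c, tub_d, tub_white's own z axis and vertical below 0.08 rad and linear speed of each of tub_a, tub_b, tub_c, tub_d, tub_white below 0.02 m/s and angular speed of each of tub_a, tub_b, tub_c, tub_d, tub_white below 0.2 rad/s); the robot touches nothing.
It fails at once if a tub is tipped over (more than 0.7 rad from upright) (angle between any of tub_a, tub_b, tub_c, tub_d, tub_white's own z axis and vertical above 0.7 rad).
It also fails if it takes over 128 s, if anything falls off the work surface, if the arm or the gripper's body presses on something with over 40 N, if the wrist force passes 120 N, or if a joint passes its speed limit or range.

## Working session

There is one attempt and no reset: what is moved stays moved. The work goes in short steps, Python scripts to look and compute and a tool call to move; the robot and the scene stay as the last step left them, time stands still between calls to the robot, and variables do not carry over. Pictures are saved under pics/ and viewed, at most 14 in all, crops included, and the job is handed in when it is done.

Besides the shell and the picture viewer there is one more tool, called after ">>>" as name([rows], argument=value, ...), one row to a line, values as JSON. play_rows: Moves the arm, as the interface text tells. Its arguments: {"type":"object","properties":{"plan":{"type":"array","items":{"type":"array","items":{"type":"number"}}},"force":{"type":"number"}},"required":["plan"]}

```bash
mkdir -p pics; ls; python3 - <<'E'
from cell import manip
import cv2,numpy as np
print(manip.observe())
for n in("scene","top"):
    s=manip.snapshot(n); cv2.imwrite(f"pics/{n}0.png",s["image"]); print(n,s["camera_matrix"],s["origin"],s["rotation"])
E
```

```text
pics
{'time_s': 0.0, 'joint_positions': array([ 1.22672299e+00,  5.28784726e-02,  1.40175135e+00,  1.20988044e-05,
        1.68857667e+00, -7.02842599e-02]), 'dq': array([ 0.00048949,  0.0005813 , -0.00077268,  0.00077621,  0.00025872,
       -0.0011587 ]), 'joint_torque': array([ 3.40079896e-04, -3.81662750e+01, -3.60189271e+01,  1.08193552e-05,
        5.92810495e-03,  6.24970812e-05]), 'position': array([0.14182726, 0.50520391, 0.25243712]), 'tool_rot': array([-4.28675650e-01, -3.11186052e+00,  2.47665069e-03]), 'wrist_force': array([-0.25556691, -0.32471066,  0.70697087]), 'ft_torque': array([-0.0550435 ,  0.00147641,  0.01799692]), 'grasp_force': 0.0, 'finger_gap': 0.08533731799027738}
scene [[603.47792341   0.         315.5535658 ]
 [  0.         603.47792341 234.61551011]
 [  0.           0.           1.        ]] [ 1.32373738 -0.18984292  1.10922062] [-2.03283308 -1.58744123  0.53610687]
top [[578.70742895   0.         321.11906833]
 [  0.         578.70742895 240.62010074]
 [  0.           0.           1.        ]] [0.39359065 0.02118946 1.05377091] [-2.1653836   2.16505373 -0.17377417]
```

View pics/top0.png

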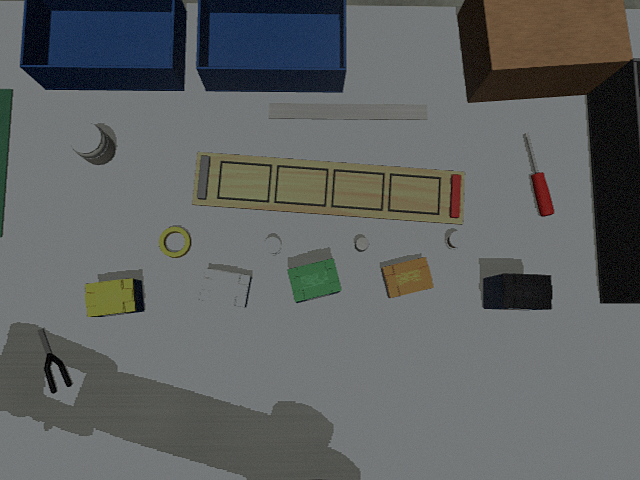

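View pics/scene0.png

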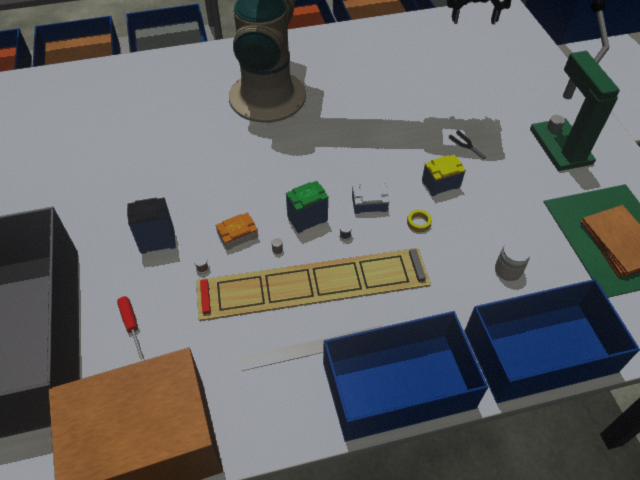

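The top view shows the board with the red stop at (455,196), the −y end, so tub_a goes on mark_4. The lids are yellow (113,298), white (225,288), green (315,280), orange (407,277) and black (517,291). Small pegs stand near the board at (274,243), (361,242) and (453,238).

```bash
cat > h.py <<'E'
import numpy as np, cv2
from cell import manip
from scipy.optimize import minimize
from scipy.spatial.transform import Rotation as R
H=dict(tub_a=.045,tub_b=.070,tub_c=.095,tub_d=.120,tub_white=.040)
def proj(s,P):
    r=np.array(s["rotation"],float); Rm=r if r.shape==(3,3) else R.from_rotvec(r).as_matrix()
    c=(np.asarray(P,float)-s["origin"])@Rm
    return c[:,:2]/c[:,2:]*np.diag(s["camera_matrix"])[:2]+s["camera_matrix"][:2,2]
def ray(s,uv,z):
    Rm=R.from_rotvec(s["rotation"]).as_matrix(); K=s["camera_matrix"]
    d=Rm@np.linalg.inv(K)@np.array([uv[0],uv[1],1.]); o=np.array(s["origin"])
    return (o+d*(z-o[2])/d[2])[:2]
def box(p,sx,sy,z0,z1):
    x,y,a=p; c,s_=np.cos(a),np.sin(a)
    xy=np.array([[i*sx/2,j*sy/2] for i,j in((1,1),(1,-1),(-1,-1),(-1,1))])@np.array([[c,s_],[-s_,c]])+[x,y]
    return np.vstack([np.c_[xy,np.full(4,z)] for z in(z0,z1)])
def iou(s,m,P):
    im=np.zeros((480,640),np.uint8); S=4
    h=cv2.convexHull(proj(s,P).astype(np.float32))
    im=np.zeros((480*S//1,640*S),np.uint8)
    cv2.fillConvexPoly(im,np.round((h+.5)*S*16-8).astype(np.int32),255,shift=4)
    im=cv2.resize(im,(640,480),interpolation=cv2.INTER_AREA)/255.
    return np.minimum(im,m).sum()/np.maximum(im,m).sum()
def fit(sm,p0,sx,sy,z0,z1):
    f=lambda p:-sum(iou(s,m,box(p,sx,sy,z0,z1)) for s,m in sm)
    best=min((minimize(f,[p0[0],p0[1],a],method="Nelder-Mead",options=dict(initial_simplex=[[p0[0],p0[1],a],[p0[0]+.01,p0[1],a],[p0[0],p0[1]+.01,a],[p0[0],p0[1],a+.2]],xatol=1e-4,fatol=1e-5)) for a in(-1.2,-.6,0,.6,1.2)) if len(p0)==2 else [minimize(f,p0,method="Nelder-Mead",options=dict(initial_simplex=[p0,p0+np.array([.006,0,0]),p0+np.array([0,.006,0]),p0+np.array([0,0,.1])]))],key=lambda r:r.fun)
    return best.x,-best.fun/len(sm)
E
cat > m.py <<'E'
from h import *
S=[manip.snapshot(n) for n in("top","scene")]
for n,h in H.items():
    T=[manip.trace(s,n) for s in S]; sm=[]
    print(n,[[(round(d["confidence"],2),np.round(d["bbox"]).tolist()) for d in t[:3]] for t in T])
    sm=[(s,t[0]["mask"]) for s,t in zip(S,T) if t]
    m=sm[0][1]; v,u=np.nonzero(m); p0=ray(sm[0][0],(u.mean(),v.mean()),h*.7)
    for k in ([sm] + [[q] for q in sm]): 
        p,q=fit(k,p0,.056,.080,0,h); print("  ",p.round(4),round(q,3))
for n in("mark_1","stop_red"):
    for s in S: print(n,[(round(d["confidence"],2),np.round(d["bbox"]).tolist(),int(d["mask"].sum())) for d in manip.trace(s,n)[:6]])
# marks: inner + outer outline contours
s=S[0];g=cv2.cvtColor(s["image"],cv2.COLOR_BGR2GRAY)
b=(g[140:230,190:470]<70).astype(np.uint8)
for c in cv2.findContours(b,cv2.RETR_CCOMP,cv2.CHAIN_APPROX_NONE)[0]:
    if cv2.contourArea(c)>1200:
        r=cv2.minAreaRect(c.astype(np.float32)+np.float32([190,140])); q=cv2.boxPoints(r)
        w=np.array([ray(s,x,.006) for x in q]); print("mark",w.mean(0).round(4),r[1],r[2], (w[0]-w[1]).round(4),(w[1]-w[2]).round(4))
E
python3 m.py
```

```text
tub_a [[(0.87, [481.0, 270.0, 556.0, 311.0]), (0.76, [200.0, 268.0, 249.0, 306.0]), (0.56, [86.0, 281.0, 142.0, 315.0])], [(0.96, [350.0, 184.0, 390.0, 210.0]), (0.89, [131.0, 197.0, 174.0, 250.0]), (0.79, [283.0, 181.0, 326.0, 231.0])]]
   [ 0.4399 -0.3614 -0.0532] 0.372
   [ 0.4399 -0.3614 -0.0532] 0.744
   [ 0.4397 -0.3564 -1.2   ] 0.0
tub_b [[(0.87, [481.0, 270.0, 556.0, 311.0]), (0.76, [200.0, 268.0, 249.0, 306.0]), (0.56, [86.0, 281.0, 142.0, 315.0])], [(0.96, [350.0, 184.0, 390.0, 210.0]), (0.89, [131.0, 197.0, 174.0, 250.0]), (0.79, [283.0, 181.0, 326.0, 231.0])]]
   [ 0.4386 -0.3522 -0.0245] 0.419
   [ 0.4386 -0.3522 -0.0245] 0.838
   [ 0.4389 -0.35   -1.2   ] 0.0
tub_c [[(0.87, [481.0, 270.0, 556.0, 311.0]), (0.76, [200.0, 268.0, 249.0, 306.0]), (0.56, [86.0, 281.0, 142.0, 315.0])], [(0.96, [350.0, 184.0, 390.0, 210.0]), (0.89, [131.0, 197.0, 174.0, 250.0]), (0.79, [283.0, 181.0, 326.0, 231.0])]]
   [ 0.4378 -0.3468 -0.0245] 0.463
   [ 0.4378 -0.3468 -0.0245] 0.926
   [ 0.4381 -0.3435 -1.2   ] 0.0
tub_d [[(0.87, [481.0, 270.0, 556.0, 311.0]), (0.76, [200.0, 268.0, 249.0, 30
[... 1210 characters left out ...]
0059] [0.0063 0.0937]
mark [ 0.6294 -0.0758] (51.691070556640625, 38.11760711669922) 4.184916019439697 [-0.0719  0.0055] [0.0067 0.0961]
mark [ 0.6294 -0.0757] (50.12194061279297, 35.71696090698242) 4.236394882202148 [-0.0674  0.0052] [0.0066 0.0931]
mark [0.6369 0.0293] (51.55521011352539, 38.167808532714844) 4.289153099060059 [-0.0719  0.0046] [0.0068 0.0955]
mark [0.6369 0.0293] (50.232749938964844, 35.79083251953125) 4.23639440536499 [-0.0674  0.0043] [0.0066 0.093 ]
mark [0.6442 0.1343] (52.00022506713867, 38.271549224853516) 4.39870548248291 [-0.0721  0.0038] [0.007  0.0959]
mark [0.6443 0.1342] (50.602108001708984, 35.82776641845703) 4.236394882202148 [-0.0675  0.0034] [0.0066 0.0934]
```

```bash
cat > m2.py <<'E'
from h import *
S=[manip.snapshot(n) for n in("top","scene")]
C=dict(tub_a=((225,288),(370,197)),tub_b=((113,298),(443,174)),tub_c=((315,280),(307,206)),tub_d=((517,291),(151,225)),tub_white=((408,277),(237,230)))
for n,h in H.items():
    sm=[]
    for s,c in zip(S,C[n]):
        t=[d for d in manip.trace(s,n) if np.hypot((d["bbox"][0]+d["bbox"][2])/2-c[0],(d["bbox"][1]+d["bbox"][3])/2-c[1])<12]
        if t: sm.append((s,t[0]["mask"].astype(float)))
        else: print("none",n,c)
    if sm:
        v,u=np.nonzero(sm[0][1]); p0=ray(sm[0][0],(u.mean(),v.mean()),h*.7)
        for k in [sm]+([[q] for q in sm] if len(sm)>1 else []):
            p,q=fit(k,p0,.056,.080,0,h); print(n,p.round(4),round(q,3))
# lid faces by colour in top view
s=S[0]; hsv=cv2.cvtColor(s["image"],cv2.COLOR_BGR2HSV)
for n,(lo,hi) in dict(tub_b=((22,100,60),(35,255,255)),tub_c=((45,100,40),(80,255,255)),tub_white=((8,120,60),(22,255,255))).items():
    m=cv2.inRange(hsv,lo,hi); u,v=C[n][0]; k=np.zeros_like(m); k[v-45:v+45,u-50:u+50]=255; m&=k
    cnt=max(cv2.findContours(m,cv2.RETR_EXTERNAL,cv2.CHAIN_APPROX_NONE)[0],key=cv2.contourArea)
    r=cv2.minAreaRect(cnt); print("lid",n,ray(s,r[0],H[n]-.003).round(4),[round(x,1) for x in r[1]],round(r[2],1))
c=s["image"][230:330,70:570]; cv2.imwrite("pics/c1.png",cv2.resize(c[:,100:360],None,fx=3,fy=3,interpolation=cv2.INTER_CUBIC))
E
python3 m2.py
```

```text
tub_a [ 0.4471  0.1611 -0.178 ] 0.884
tub_a [ 0.4473  0.1613 -0.1595] 0.943
tub_a [ 0.4471  0.1589 -0.2808] 0.845
tub_b [0.4289 0.3505 0.1197] 0.918
tub_b [0.4289 0.3514 0.1307] 0.949
tub_b [0.4295 0.3483 0.2293] 0.898
tub_c [0.4572 0.0056 0.236 ] 0.914
tub_c [0.4572 0.0065 0.2505] 0.943
tub_c [0.4573 0.0032 0.1425] 0.911
tub_d [ 0.4367 -0.3431 -0.0177] 0.927
tub_d [ 0.4368 -0.341  -0.0273] 0.949
tub_d [ 0.4356 -0.3437  0.0409] 0.921
tub_white [ 0.4653 -0.1617  0.2388] 0.933
tub_white [ 0.4653 -0.1607  0.2401] 0.958
tub_white [ 0.4647 -0.1623  0.2419] 0.919
lid tub_b [0.4292 0.3503] [33.4, 49.4] 82.9
lid tub_c [0.4566 0.0066] [33.5, 46.8] 76.0
lid tub_white [ 0.465  -0.1591] [31.3, 44.9] 76.0
```

View pics/c1.png

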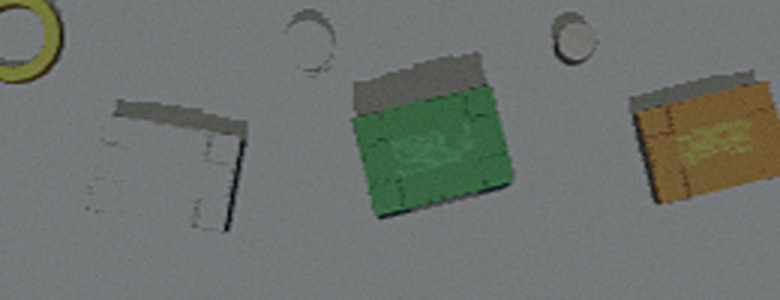

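Marks 1–4 sit at (.644,.134), (.637,.029), (.629,−.076) and (.622,−.180), with yaw −0.071. The crop shows tub_a, green and orange upright, with pegs clear of the grips. Next I'll write a row planner.

```bash
cat > plan.py <<'E'
# usage: plan.py "x,y,z,yaw,open,rows" ... ; rows=0 holds are given as "hold,open,n"
import sys
from h import *
def target(x,y,z,a): return np.array([x,y,z]),R.from_matrix(np.array([[-np.sin(a),np.cos(a),0],[np.cos(a),np.sin(a),0],[0,0,-1]]).T)
o=manip.observe(); p=np.array(o["position"]); q=R.from_rotvec(o["tool_rot"])
print("t",round(o["time_s"],2),"F",np.round(o["wrist_force"],1),"gap",round(o["finger_gap"],4),"grip",round(o["grasp_force"],1),"p",p.round(4))
rows=[]
for w in sys.argv[1:]:
    w=w.split(",")
    if w[0]=="hold": rows+=[[0]*6+[float(w[1])]]*int(w[2]); continue
    x,y,z,a,g,n=map(float,w); n=int(n); P,Q=target(x,y,z,a); p0,q0=p,q; rv=(q0.inv()*Q).as_rotvec()
    for i in range(1,n+1):
        s=(lambda t:.6*t+.4*t*t*(3-2*t))(i/n)
        d=np.round(q.inv().apply(p0+s*(P-p0)-p),3); t=np.round((q.inv()*(q0*R.from_rotvec(rv*s))).as_rotvec(),2)
        if max(abs(d))>.05 or max(abs(t))>.15: print("TOO FAST")
        rows.append([*d,*t,g]); p=p+q.apply(d); q=q*R.from_rotvec(t)
print(len(rows),"rows, end",p.round(4)); print(str([[float(f"{v:g}") + 0 for v in r] for r in rows]).replace(".0,",",").replace(".0]","]").replace("-0,","0,").replace(" ",""))
E
python3 plan.py .447,.161,.15,-.165,1,15 .447,.161,.06,-.165,1,5
```

```text
t 1.5 F [-0.4 -0.3 -0.2] gap 0.0851 grip 0.0 p [0.1419 0.5055 0.2533]
20 rows, end [0.4467 0.1609 0.0603]
[[-0.017,-0.011,0.005,0,0,0.07,1],[-0.022,-0.012,0.005,0,0,0.08,1],[-0.026,-0.012,0.007,0,0,0.09,1],[-0.03,-0.01,0.007,0,0,0.1,1],[-0.033,-0.008,0.007,0,0,0.1,1],[-0.035,-0.005,0.008,0,0,0.12,1],[-0.037,0,0.009,0,0,0.11,1],[-0.036,0.004,0.008,0,0,0.12,1],[-0.036,0.008,0.008,0,0,0.12,1],[-0.034,0.011,0.008,0,0,0.11,1],[-0.03,0.015,0.008,0,0,0.11,1],[-0.027,0.017,0.007,0,0,0.1,1],[-0.023,0.017,0.006,0,0,0.09,1],[-0.018,0.017,0.006,0,0,0.08,1],[-0.014,0.015,0.004,0,0,0.06,1],[0,0,0.015,0,0,0,1],[0,0,0.019,0,0,0,1],[0,0,0.022,0,0,0,1],[0,0,0.02,0,0,0,1],[0,0,0.014,0,0,0,1]]
```

>>> play_rows([
  [-0.017, -0.011, 0.005, 0, 0, 0.07, 1],
  [-0.022, -0.012, 0.005, 0, 0, 0.08, 1],
  [-0.026, -0.012, 0.007, 0, 0, 0.09, 1],
  [-0.03, -0.01, 0.007, 0, 0, 0.1, 1],
  [-0.033, -0.008, 0.007, 0, 0, 0.1, 1],
  [-0.035, -0.005, 0.008, 0, 0, 0.12, 1],
  [-0.037, 0, 0.009, 0, 0, 0.11, 1],
  [-0.036, 0.004, 0.008, 0, 0, 0.12, 1],
  [-0.036, 0.008, 0.008, 0, 0, 0.12, 1],
  [-0.034, 0.011, 0.008, 0, 0, 0.11, 1],
  [-0.03, 0.015, 0.008, 0, 0, 0.11, 1],
  [-0.027, 0.017, 0.007, 0, 0, 0.1, 1],
  [-0.023, 0.017, 0.006, 0, 0, 0.09, 1],
  [-0.018, 0.017, 0.006, 0, 0, 0.08, 1],
  [-0.014, 0.015, 0.004, 0, 0, 0.06, 1],
  [0, 0, 0.015, 0, 0, 0, 1],
  [0, 0, 0.019, 0, 0, 0, 1],
  [0, 0, 0.022, 0, 0, 0, 1],
  [0, 0, 0.02, 0, 0, 0, 1],
  [0, 0, 0.014, 0, 0, 0, 1],
], force=50)

```text
time_s: 3.5
position: [0.4461, 0.1607, 0.0589]
tool_rot: [-2.394, -2.033, 0.002]
wrist_force: [-0.3, -0.5, -0.2]
finger_gap: 0.0853
grasp_force: 0.0
```

```bash
python3 plan.py .447,.161,.030,-.165,1,3 hold,0,7 .447,.161,.13,-.165,0,6; python3 - <<'E'
from h import *
s=manip.snapshot("wrist"); cv2.imwrite("pics/w1.png",s["image"])
E
```

```text
t 3.5 F [-0.3 -0.5 -0.2] gap 0.0853 grip 0.0 p [0.4461 0.1607 0.0589]
16 rows, end [0.4472 0.1606 0.1299]
[[0,0,0.009,0,0,0,1],[0,0.001,0.011,0,0,0,1],[0,0,0.009,0,0,0,1],[0,0,0,0,0,0,0],[0,0,0,0,0,0,0],[0,0,0,0,0,0,0],[0,0,0,0,0,0,0],[0,0,0,0,0,0,0],[0,0,0,0,0,0,0],[0,0,0,0,0,0,0],[0,0,-0.013,0,0,0,0],[0,0,-0.017,0,0,0,0],[0,0,-0.02,0,0,0,0],[0,0,-0.02,0,0,0,0],[0,0,-0.017,0,0,0,0],[0,0,-0.013,0,0,0,0]]
```

View pics/w1.png

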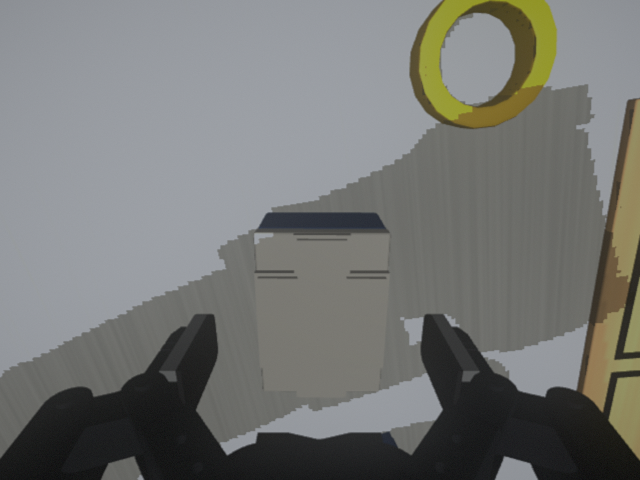

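The wrist view shows tub_a's lid at columns 257–388, rows 232–392, squared up between the pads. I'll grasp it now.

>>> play_rows([
  [0, 0, 0.009, 0, 0, 0, 1],
  [0, 0.001, 0.011, 0, 0, 0, 1],
  [0, 0, 0.009, 0, 0, 0, 1],
  [0, 0, 0, 0, 0, 0, 0],
  [0, 0, 0, 0, 0, 0, 0],
  [0, 0, 0, 0, 0, 0, 0],
  [0, 0, 0, 0, 0, 0, 0],
  [0, 0, 0, 0, 0, 0, 0],
  [0, 0, 0, 0, 0, 0, 0],
  [0, 0, 0, 0, 0, 0, 0],
  [0, 0, -0.013, 0, 0, 0, 0],
  [0, 0, -0.017, 0, 0, 0, 0],
  [0, 0, -0.02, 0, 0, 0, 0],
  [0, 0, -0.02, 0, 0, 0, 0],
  [0, 0, -0.017, 0, 0, 0, 0],
  [0, 0, -0.013, 0, 0, 0, 0],
])

```text
time_s: 5.15
position: [0.4478, 0.1608, 0.1331]
tool_rot: [2.394, 2.033, 0.002]
wrist_force: [0.2, -0.5, -1.1]
finger_gap: 0.0553
grasp_force: 53.6
```

```bash
python3 plan.py .622,-.1805,.12,-.071,0,14 .622,-.1805,.050,-.071,0,6
```

```text
t 5.15 F [ 0.2 -0.5 -1.1] gap 0.0553 grip 53.6 p [0.4478 0.1608 0.1331]
20 rows, end [ 0.6224 -0.1806  0.0502]
[[-0.015,0.011,0.001,0,0,0,0],[-0.018,0.014,0,0,0,-0.01,0],[-0.021,0.015,0.001,0,0,-0.01,0],[-0.024,0.016,0.001,0,0,0,0],[-0.025,0.018,0.001,0,0,-0.01,0],[-0.026,0.018,0.001,0,0,-0.01,0],[-0.027,0.019,0.002,0,0,-0.01,0],[-0.028,0.018,0.001,0,0,0,0],[-0.026,0.017,0.001,0,0,-0.01,0],[-0.026,0.017,0.001,0,0,-0.01,0],[-0.024,0.015,0.001,0,0,-0.01,0],[-0.023,0.014,0.001,0,0,0,0],[-0.019,0.012,0.001,0,0,-0.01,0],[-0.016,0.01,0,0,0,0,0],[0,0,0.009,0,0,0,0],[0,0,0.012,0,0,0,0],[0,0,0.014,0,0,0,0],[0,0,0.014,0,0,0,0],[0,0,0.012,0,0,0,0],[0,0,0.009,0,0,0,0]]
```

>>> play_rows([
  [-0.015, 0.011, 0.001, 0, 0, 0, 0],
  [-0.018, 0.014, 0, 0, 0, -0.01, 0],
  [-0.021, 0.015, 0.001, 0, 0, -0.01, 0],
  [-0.024, 0.016, 0.001, 0, 0, 0, 0],
  [-0.025, 0.018, 0.001, 0, 0, -0.01, 0],
  [-0.026, 0.018, 0.001, 0, 0, -0.01, 0],
  [-0.027, 0.019, 0.002, 0, 0, -0.01, 0],
  [-0.028, 0.018, 0.001, 0, 0, 0, 0],
  [-0.026, 0.017, 0.001, 0, 0, -0.01, 0],
  [-0.026, 0.017, 0.001, 0, 0, -0.01, 0],
  [-0.024, 0.015, 0.001, 0, 0, -0.01, 0],
  [-0.023, 0.014, 0.001, 0, 0, 0, 0],
  [-0.019, 0.012, 0.001, 0, 0, -0.01, 0],
  [-0.016, 0.01, 0, 0, 0, 0, 0],
  [0, 0, 0.009, 0, 0, 0, 0],
  [0, 0, 0.012, 0, 0, 0, 0],
  [0, 0, 0.014, 0, 0, 0, 0],
  [0, 0, 0.014, 0, 0, 0, 0],
  [0, 0, 0.012, 0, 0, 0, 0],
  [0, 0, 0.009, 0, 0, 0, 0],
])

```text
time_s: 7.15
position: [0.6215, -0.1801, 0.0464]
tool_rot: [-2.299, -2.138, 0.001]
wrist_force: [0.9, -1.1, -2.4]
finger_gap: 0.0552
grasp_force: 53.7
```

```bash
python3 plan.py .622,-.1805,.042,-.071,0,2 .622,-.1805,.036,-.071,0,5 hold,0,2; python3 - <<'E'
from h import *
s=manip.snapshot("wrist"); cv2.imwrite("pics/w2.png",s["image"])
E
```

```text
t 7.15 F [ 0.9 -1.1 -2.4] gap 0.0552 grip 53.7 p [ 0.6215 -0.1801  0.0464]
9 rows, end [ 0.6225 -0.1802  0.0364]
[[0,0,0.002,0,0,0,0],[0,0.001,0.002,0,0,0,0],[0,0,0.001,0,0,0,0],[0,0,0.001,0,0,0,0],[0,0,0.002,0,0,0,0],[0,0,0.001,0,0,0,0],[0,0,0.001,0,0,0,0],[0,0,0,0,0,0,0],[0,0,0,0,0,0,0]]
```

View pics/w2.png

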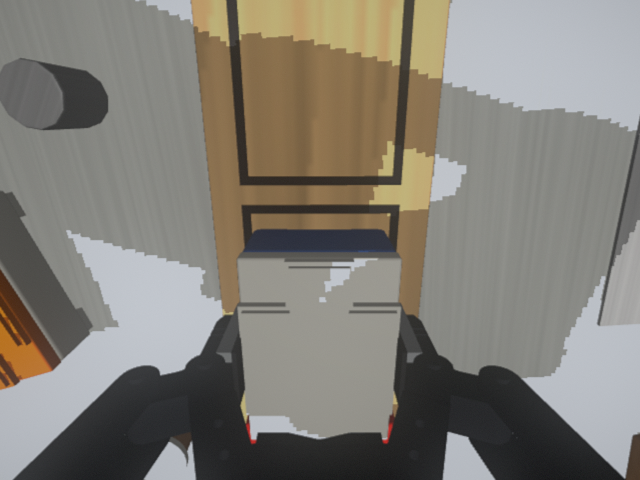

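The wrist view shows tub_a centred over mark_4, with its outline at columns 243–398, row 208. I'll lower it.

>>> play_rows([
  [0, 0, 0.002, 0, 0, 0, 0],
  [0, 0.001, 0.002, 0, 0, 0, 0],
  [0, 0, 0.001, 0, 0, 0, 0],
  [0, 0, 0.001, 0, 0, 0, 0],
  [0, 0, 0.002, 0, 0, 0, 0],
  [0, 0, 0.001, 0, 0, 0, 0],
  [0, 0, 0.001, 0, 0, 0, 0],
  [0, 0, 0, 0, 0, 0, 0],
  [0, 0, 0, 0, 0, 0, 0],
])

```text
time_s: 8.1
position: [0.6231, -0.1808, 0.0383]
tool_rot: [-2.301, -2.139, -0.0]
wrist_force: [0.1, -0.5, -1.5]
finger_gap: 0.0551
grasp_force: 53.7
```

>>> play_rows([
  [0, 0, 0.001, 0, 0, 0, 0],
  [0, 0, 0.001, 0, 0, 0, 0],
  [0, 0, 0, 0, 0, 0, 0],
  [0, 0, 0, 0, 0, 0, 0],
])

```text
time_s: 8.5
position: [0.6233, -0.1809, 0.0378]
tool_rot: [2.3, 2.138, 0.001]
wrist_force: [-4.5, 2.0, 6.4]
finger_gap: 0.0554
grasp_force: 54.4
```

```bash
python3 plan.py hold,1,5 .6233,-.181,.15,-.071,1,5 .465,-.161,.13,.24,1,7
```

```text
t 8.5 F [-4.5  2.   6.4] gap 0.0554 grip 54.4 p [ 0.6233 -0.1809  0.0378]
17 rows, end [ 0.4652 -0.161   0.1296]
[[0,0,0,0,0,0,1],[0,0,0,0,0,0,1],[0,0,0,0,0,0,1],[0,0,0,0,0,0,1],[0,0,0,0,0,0,1],[0,0,-0.018,0,0,0,1],[0,0,-0.025,0,0,0,1],[0,0,-0.026,0,0,0,1],[0,0,-0.025,0,0,0,1],[0,0,-0.018,0,0,0,1],[0.001,-0.017,0.002,0,0,-0.03,1],[0.002,-0.023,0.003,0,0,-0.05,1],[0.003,-0.026,0.003,0,0,-0.05,1],[0.005,-0.027,0.004,0,0,-0.05,1],[0.006,-0.025,0.003,0,0,-0.05,1],[0.006,-0.022,0.003,0,0,-0.05,1],[0.006,-0.016,0.002,0,0,-0.03,1]]
```

>>> play_rows([
  [0, 0, 0, 0, 0, 0, 1],
  [0, 0, 0, 0, 0, 0, 1],
  [0, 0, 0, 0, 0, 0, 1],
  [0, 0, 0, 0, 0, 0, 1],
  [0, 0, 0, 0, 0, 0, 1],
  [0, 0, -0.018, 0, 0, 0, 1],
  [0, 0, -0.025, 0, 0, 0, 1],
  [0, 0, -0.026, 0, 0, 0, 1],
  [0, 0, -0.025, 0, 0, 0, 1],
  [0, 0, -0.018, 0, 0, 0, 1],
  [0.001, -0.017, 0.002, 0, 0, -0.03, 1],
  [0.002, -0.023, 0.003, 0, 0, -0.05, 1],
  [0.003, -0.026, 0.003, 0, 0, -0.05, 1],
  [0.005, -0.027, 0.004, 0, 0, -0.05, 1],
  [0.006, -0.025, 0.003, 0, 0, -0.05, 1],
  [0.006, -0.022, 0.003, 0, 0, -0.05, 1],
  [0.006, -0.016, 0.002, 0, 0, -0.03, 1],
])

```text
time_s: 10.2
position: [0.4637, -0.1608, 0.1281]
tool_rot: [-1.941, -2.47, -0.0]
wrist_force: [1.4, -0.9, 0.8]
finger_gap: 0.0856
grasp_force: 0.0
```

```bash
python3 plan.py hold,1,1 .465,-.161,.029,.24,1,7 hold,0,7; python3 - <<'E'
from h import *
s=manip.snapshot("wrist"); o=manip.observe(); print(o["position"],s["origin"],s["rotation"])
t=manip.trace(s,"tub_white"); print([(d["confidence"],d["bbox"]) for d in t[:2]])
if t: print(fit([(s,t[0]["mask"].astype(float))],np.array([.465,-.161,.24]),.056,.08,0,.04))
E
```

```text
t 10.2 F [ 1.4 -0.9  0.8] gap 0.0856 grip 0.0 p [ 0.4637 -0.1608  0.1281]
15 rows, end [ 0.4649 -0.1615  0.0291]
[[0,0,0,0,0,0,1],[0,0,0.011,0,0,0,1],[0,0,0.014,0,0,0,1],[0,0,0.016,0,0,0,1],[0,0.001,0.017,0,0,0,1],[0,0,0.016,0,0,0,1],[0,0,0.014,0,0,0,1],[-0.001,0,0.011,0,0,0,1],[0,0,0,0,0,0,0],[0,0,0,0,0,0,0],[0,0,0,0,0,0,0],[0,0,0,0,0,0,0],[0,0,0,0,0,0,0],[0,0,0,0,0,0,0],[0,0,0,0,0,0,0]]
[ 0.46222559 -0.16043936  0.12760578] [ 0.44353676 -0.07812778  0.24816771] [2.78891173 0.33331107 0.05640149]
[(0.92, [276.7, 189.4, 367.3, 318.3])]
(array([ 0.46537715, -0.16197082,  0.23872714]), np.float64(0.9493356706879373))
```

>>> play_rows([
  [0, 0, 0, 0, 0, 0, 1],
  [0, 0, 0.011, 0, 0, 0, 1],
  [0, 0, 0.014, 0, 0, 0, 1],
  [0, 0, 0.016, 0, 0, 0, 1],
  [0, 0.001, 0.017, 0, 0, 0, 1],
  [0, 0, 0.016, 0, 0, 0, 1],
  [0, 0, 0.014, 0, 0, 0, 1],
  [-0.001, 0, 0.011, 0, 0, 0, 1],
  [0, 0, 0, 0, 0, 0, 0],
  [0, 0, 0, 0, 0, 0, 0],
  [0, 0, 0, 0, 0, 0, 0],
  [0, 0, 0, 0, 0, 0, 0],
  [0, 0, 0, 0, 0, 0, 0],
  [0, 0, 0, 0, 0, 0, 0],
  [0, 0, 0, 0, 0, 0, 0],
])

```text
time_s: 11.8
position: [0.4665, -0.1618, 0.0298]
tool_rot: [1.943, 2.468, 0.0]
wrist_force: [-0.0, -0.3, 2.3]
finger_gap: 0.0555
grasp_force: 54.4
```

```bash
cat > see.py <<'E'
# see.py cams name u,v-per-cam base_z ... : fit tub in top camera near expected xy
import sys
from h import *
from plan import o
E
cat > look.py <<'E'
import sys
from h import *
def look(name,x,y,a,z,cams=("top",)):
    out=[]
    for c in cams:
        s=manip.snapshot(c); h=H[name]; e=proj(s,[[x,y,z+h*.7]])[0]
        t=[d for d in manip.trace(s,name)]
        t=sorted(t,key=lambda d:np.hypot((d["bbox"][0]+d["bbox"][2])/2-e[0],(d["bbox"][1]+d["bbox"][3])/2-e[1]))
        if t: 
            p,q=fit([(s,t[0]["mask"].astype(float))],np.array([x,y,a]),.056,.08,z,z+h); print(name,c,p.round(4),round(q,3),np.round(t[0]["bbox"]))
        else: print(name,c,"none")
if __name__=="__main__": look(sys.argv[1],*map(float,sys.argv[2].split(",")),cams=sys.argv[3].split(","))
E
rm see.py
python3 look.py tub_white .465,-.161,.24,0 wrist; python3 look.py tub_a .623,-.181,-.071,.006 top,scene
python3 plan.py .465,-.161,.14,.24,0,7 .6233,-.181,.14,-.071,0,9 hold,0,2
```

```text
tub_white wrist none
tub_a top [ 0.624  -0.1805 -0.066 ] 0.95 [394. 168. 442. 206.]
tub_a scene [ 0.6229 -0.1826 -0.0739] 0.914 [221. 270. 261. 303.]
t 12.1 F [-0.9 -0.4  5.7] gap 0.0553 grip 54.6 p [ 0.4665 -0.1618  0.0298]
18 rows, end [ 0.6237 -0.181   0.14  ]
[[0,0,-0.012,0,0,0,0],[0,0,-0.016,0,0,0,0],[0,-0.001,-0.018,0,0,0,0],[0.001,0,-0.018,0,0,0,0],[0,0,-0.019,0,0,0,0],[0,0,-0.015,0,0,0,0],[0,0,-0.012,0,0,0,0],[-0.005,0.012,0,0,0,0.02,0],[-0.005,0.015,0,0,0,0.04,0],[-0.006,0.019,0,0,0,0.03,0],[-0.005,0.02,0,0,0,0.04,0],[-0.005,0.02,0,0,0,0.04,0],[-0.004,0.021,0,0,0,0.04,0],[-0.003,0.018,0,0,0,0.04,0],[-0.002,0.017,0,0,0,0.03,0],[-0.001,0.013,0,0,0,0.03,0],[0,0,0,0,0,0,0],[0,0,0,0,0,0,0]]
```

>>> play_rows([
  [0, 0, -0.012, 0, 0, 0, 0],
  [0, 0, -0.016, 0, 0, 0, 0],
  [0, -0.001, -0.018, 0, 0, 0, 0],
  [0.001, 0, -0.018, 0, 0, 0, 0],
  [0, 0, -0.019, 0, 0, 0, 0],
  [0, 0, -0.015, 0, 0, 0, 0],
  [0, 0, -0.012, 0, 0, 0, 0],
  [-0.005, 0.012, 0, 0, 0, 0.02, 0],
  [-0.005, 0.015, 0, 0, 0, 0.04, 0],
  [-0.006, 0.019, 0, 0, 0, 0.03, 0],
  [-0.005, 0.02, 0, 0, 0, 0.04, 0],
  [-0.005, 0.02, 0, 0, 0, 0.04, 0],
  [-0.004, 0.021, 0, 0, 0, 0.04, 0],
  [-0.003, 0.018, 0, 0, 0, 0.04, 0],
  [-0.002, 0.017, 0, 0, 0, 0.03, 0],
  [-0.001, 0.013, 0, 0, 0, 0.03, 0],
  [0, 0, 0, 0, 0, 0, 0],
  [0, 0, 0, 0, 0, 0, 0],
])

```text
time_s: 13.9
position: [0.623, -0.1808, 0.1388]
tool_rot: [-2.299, -2.139, 0.001]
wrist_force: [-0.9, 0.4, -1.3]
finger_gap: 0.0552
grasp_force: 54.1
```

```bash
python3 plan.py .6234,-.1815,.09,-.071,0,5 hold,0,2;python3 look.py tub_white .622,-.181,-.07,.11 top,scene
```

```text
t 13.9 F [-0.9  0.4 -1.3] gap 0.0552 grip 54.1 p [ 0.623  -0.1808  0.1388]
7 rows, end [ 0.6238 -0.1819  0.0898]
[[0,0,0.008,0,0,0,0],[0,0,0.011,0,0,0,0],[0,0,0.011,0,0,0,0],[-0.001,0,0.011,0,0,0,0],[0,0.001,0.008,0,0,0,0],[0,0,0,0,0,0,0],[0,0,0,0,0,0,0]]
tub_white top [ 0.5985 -0.1838  0.7906] 0.042 [425. 180. 454. 198.]
tub_white scene [ 0.6223 -0.1815 -0.0789] 0.535 [213. 243. 252. 278.]
```

>>> play_rows([
  [0, 0, 0.008, 0, 0, 0, 0],
  [0, 0, 0.011, 0, 0, 0, 0],
  [0, 0, 0.011, 0, 0, 0, 0],
  [-0.001, 0, 0.011, 0, 0, 0, 0],
  [0, 0, 0.008, 0, 0, 0, 0],
  [0, 0, 0, 0, 0, 0, 0],
  [0, 0, 0, 0, 0, 0, 0],
])

```text
time_s: 14.8
position: [0.6234, -0.182, 0.0902]
tool_rot: [-2.301, -2.139, -0.0]
wrist_force: [0.2, -0.3, -0.2]
finger_gap: 0.0552
grasp_force: 54.1
```

```bash
python3 - <<'E'
from h import *
o=manip.observe();print(o["position"],o["wrist_force"])
s=manip.snapshot("scene"); cv2.imwrite("pics/s2.png",cv2.resize(s["image"][220:330,170:320],None,fx=5,fy=5,interpolation=cv2.INTER_CUBIC))
E
```

```text
[ 0.62344569 -0.1819643   0.09021522] [ 0.23433941 -0.28231362 -0.22632526]
```

View pics/s2.png

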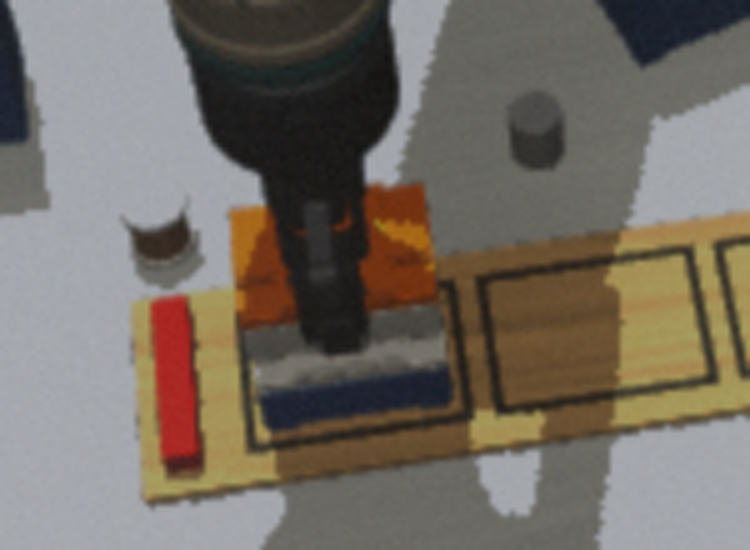

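The scene crop shows white lined up above tub_a, with both left and right edges flush near columns 245 and 445. The seated TCP height should be about 0.076, or 0.081 if it sits on the cross.

>>> play_rows([
  [0, 0, 0.003, 0, 0, 0, 0],
  [0, 0, 0.003, 0, 0, 0, 0],
  [0, 0, 0.002, 0, 0, 0, 0],
  [0, 0, 0.001, 0, 0, 0, 0],
  [0, 0, 0.001, 0, 0, 0, 0],
  [0, 0, 0.001, 0, 0, 0, 0],
  [0, 0, 0.001, 0, 0, 0, 0],
  [0, 0, 0, 0, 0, 0, 0],
  [0, 0, 0, 0, 0, 0, 0],
])

```text
time_s: 15.75
position: [0.6234, -0.1819, 0.0783]
tool_rot: [-2.301, -2.139, -0.0]
wrist_force: [0.3, 0.3, -0.3]
finger_gap: 0.0553
grasp_force: 54.1
```

Now below the cross level with no force, so the feet are in the recesses. I'll seat it.

>>> play_rows([
  [0, 0, 0.001, 0, 0, 0, 0],
  [0, 0, 0.001, 0, 0, 0, 0],
  [0, 0, 0, 0, 0, 0, 0],
  [0, 0, 0, 0, 0, 0, 0],
])

```text
time_s: 16.15
position: [0.6234, -0.1819, 0.0762]
tool_rot: [-2.301, -2.139, -0.0]
wrist_force: [-0.7, -0.1, -1.1]
finger_gap: 0.0552
grasp_force: 54.1
```

```bash
python3 plan.py hold,1,5 .6233,-.182,.18,-.071,1,5 .59,-.03,.18,.10,1,8
```

```text
t 16.15 F [-0.7 -0.1 -1.1] gap 0.0552 grip 54.1 p [ 0.6234 -0.1819  0.0762]
18 rows, end [ 0.5897 -0.0299  0.1802]
[[0,0,0,0,0,0,1],[0,0,0,0,0,0,1],[0,0,0,0,0,0,1],[0,0,0,0,0,0,1],[0,0,0,0,0,0,1],[0,0,-0.017,0,0,0,1],[0,0,-0.023,0,0,0,1],[0,0,-0.024,0,0,0,1],[0,0,-0.023,0,0,0,1],[0,0,-0.017,0,0,0,1],[0.014,-0.004,0,0,0,-0.02,1],[0.018,-0.005,0,0,0,-0.02,1],[0.021,-0.005,0,0,0,-0.02,1],[0.022,-0.006,0,0,0,-0.03,1],[0.023,-0.004,0,0,0,-0.02,1],[0.021,-0.004,0,0,0,-0.03,1],[0.019,-0.003,0,0,0,-0.02,1],[0.014,-0.002,0,0,0,-0.01,1]]
```

>>> play_rows([
  [0, 0, 0.001, 0, 0, 0, 0],
  [0, 0, 0, 0, 0, 0, 1],
  [0, 0, 0, 0, 0, 0, 1],
  [0, 0, 0, 0, 0, 0, 1],
  [0, 0, 0, 0, 0, 0, 1],
  [0, 0, 0, 0, 0, 0, 1],
  [0, 0, -0.017, 0, 0, 0, 1],
  [0, 0, -0.023, 0, 0, 0, 1],
  [0, 0, -0.024, 0, 0, 0, 1],
  [0, 0, -0.023, 0, 0, 0, 1],
  [0, 0, -0.017, 0, 0, 0, 1],
])

```text
time_s: 17.25
position: [0.6239, -0.1821, 0.183]
tool_rot: [2.299, 2.137, 0.003]
wrist_force: [1.4, 0.2, 0.0]
finger_gap: 0.0853
grasp_force: 0.0
```

```bash
python3 plan.py .429,.351,.16,.13,1,17 hold,1,2
```

```text
t 17.25 F [1.4 0.2 0. ] gap 0.0853 grip 0.0 p [ 0.6239 -0.1821  0.183 ]
19 rows, end [0.4287 0.3505 0.1597]
[[0.02,-0.009,0.001,0,0,-0.01,1],[0.025,-0.011,0.001,0,0,-0.01,1],[0.027,-0.012,0.001,0,0,-0.01,1],[0.031,-0.012,0.001,0,0,-0.01,1],[0.033,-0.014,0.002,0,0,-0.01,1],[0.035,-0.013,0.001,0,0,-0.02,1],[0.036,-0.014,0.002,0,0,-0.01,1],[0.038,-0.013,0.001,0,0,-0.01,1],[0.038,-0.013,0.002,0,0,-0.02,1],[0.037,-0.013,0.001,0,0,-0.01,1],[0.038,-0.011,0.002,0,0,-0.02,1],[0.036,-0.011,0.001,0,0,-0.01,1],[0.034,-0.009,0.001,0,0,-0.01,1],[0.032,-0.009,0.002,0,0,-0.01,1],[0.029,-0.008,0.001,0,0,-0.02,1],[0.026,-0.006,0.001,0,0,-0.01,1],[0.021,-0.005,0.001,0,0,0,1],[0,0,0,0,0,0,1],[0,0,0,0,0,0,1]]
```

>>> play_rows([
  [0.02, -0.009, 0.001, 0, 0, -0.01, 1],
  [0.025, -0.011, 0.001, 0, 0, -0.01, 1],
  [0.027, -0.012, 0.001, 0, 0, -0.01, 1],
  [0.031, -0.012, 0.001, 0, 0, -0.01, 1],
  [0.033, -0.014, 0.002, 0, 0, -0.01, 1],
  [0.035, -0.013, 0.001, 0, 0, -0.02, 1],
  [0.036, -0.014, 0.002, 0, 0, -0.01, 1],
  [0.038, -0.013, 0.001, 0, 0, -0.01, 1],
  [0.038, -0.013, 0.002, 0, 0, -0.02, 1],
  [0.037, -0.013, 0.001, 0, 0, -0.01, 1],
  [0.038, -0.011, 0.002, 0, 0, -0.02, 1],
  [0.036, -0.011, 0.001, 0, 0, -0.01, 1],
  [0.034, -0.009, 0.001, 0, 0, -0.01, 1],
  [0.032, -0.009, 0.002, 0, 0, -0.01, 1],
  [0.029, -0.008, 0.001, 0, 0, -0.02, 1],
  [0.026, -0.006, 0.001, 0, 0, -0.01, 1],
  [0.021, -0.005, 0.001, 0, 0, 0, 1],
  [0, 0, 0, 0, 0, 0, 1],
  [0, 0, 0, 0, 0, 0, 1],
])

```text
time_s: 19.15
position: [0.4283, 0.3507, 0.1583]
tool_rot: [2.075, 2.358, 0.002]
wrist_force: [-0.1, 0.3, 0.3]
finger_gap: 0.0851
grasp_force: 0.0
```

```bash
python3 look.py tub_white .6235,-.181,-.07,.046 top,scene;  python3 look.py tub_a .6235,-.181,-.07,.006 scene; python3 look.py tub_b .429,.351,.13,0 wrist
python3 plan.py .429,.351,.052,.13,1,7 hold,0,6 .429,.351,.14,.13,0,5; python3 - <<'E'
from h import *
s=manip.snapshot("scene"); cv2.imwrite("pics/s3.png",cv2.resize(s["image"][220:330,170:320],None,fx=5,fy=5,interpolation=cv2.INTER_CUBIC))
E
```

```text
tub_white top [ 0.624  -0.1811 -0.0565] 0.937 [399. 165. 448. 207.]
tub_white scene [ 0.6239 -0.1826 -0.0697] 0.912 [216. 261. 258. 298.]
tub_a scene [ 0.6239 -0.1836 -0.0448] 0.282 [221. 290. 261. 304.]
tub_b wrist [0.4291 0.3499 0.1272] 0.949 [274. 179. 367. 318.]
t 19.55 F [-0.2 -0.2 -0. ] gap 0.0855 grip 0.0 p [0.4284 0.3503 0.1574]
18 rows, end [0.4292 0.3514 0.1404]
[[0,0,0.011,0,0,0,1],[0,0,0.015,0,0,0,1],[0,0,0.018,0,0,0,1],[0,0,0.018,0,0,0,1],[0,0.001,0.017,0,0,0,1],[0.001,0,0.015,0,0,0,1],[0,0,0.011,0,0,0,1],[0,0,0,0,0,0,0],[0,0,0,0,0,0,0],[0,0,0,0,0,0,0],[0,0,0,0,0,0,0],[0,0,0,0,0,0,0],[0,0,0,0,0,0,0],[0,0,-0.014,0,0,0,0],[0,0,-0.019,0,0,0,0],[0,0,-0.021,0,0,0,0],[0,0,-0.019,0,0,0,0],[0,0,-0.015,0,0,0,0]]
```

View pics/s3.png

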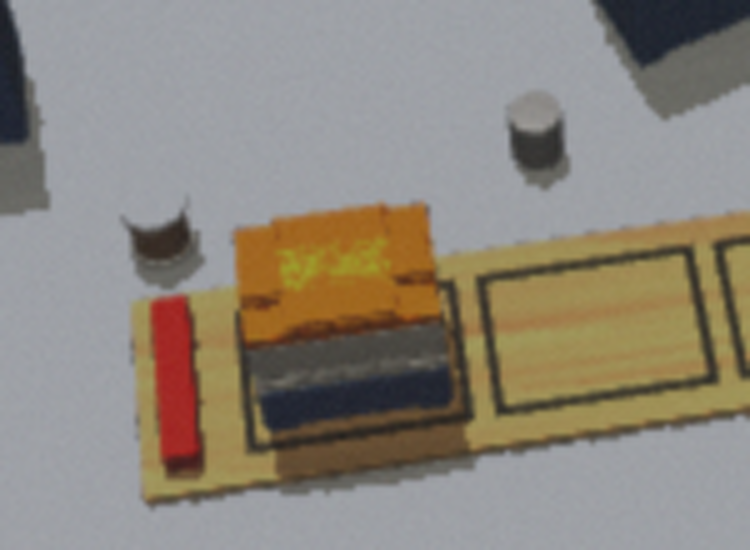

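The crop shows white sitting level on tub_a inside mark_4. The measured pose agrees to within 1 mm. Next is tub_b.

>>> play_rows([
  [0, 0, 0.011, 0, 0, 0, 1],
  [0, 0, 0.015, 0, 0, 0, 1],
  [0, 0, 0.018, 0, 0, 0, 1],
  [0, 0, 0.018, 0, 0, 0, 1],
  [0, 0.001, 0.017, 0, 0, 0, 1],
  [0, 0, 0.015, 0, 0, 0, 1],
  [0, 0, 0.011, 0, 0, 0, 1],
  [0, 0, 0, 0, 0, 0, 0],
  [0, 0, 0, 0, 0, 0, 0],
  [0, 0, 0, 0, 0, 0, 0],
  [0, 0, 0, 0, 0, 0, 0],
  [0, 0, 0, 0, 0, 0, 0],
  [0, 0, 0, 0, 0, 0, 0],
  [0, 0, -0.014, 0, 0, 0, 0],
  [0, 0, -0.019, 0, 0, 0, 0],
  [0, 0, -0.021, 0, 0, 0, 0],
  [0, 0, -0.019, 0, 0, 0, 0],
  [0, 0, -0.015, 0, 0, 0, 0],
])

```text
time_s: 21.4
position: [0.4293, 0.3509, 0.1424]
tool_rot: [2.076, 2.358, 0.002]
wrist_force: [0.3, -0.6, -2.5]
finger_gap: 0.0552
grasp_force: 54.2
```

```bash
python3 plan.py .6295,-.0757,.15,-.071,0,16 hold,0,2
```

```text
t 21.4 F [ 0.3 -0.6 -2.5] gap 0.0552 grip 54.2 p [0.4293 0.3509 0.1424]
18 rows, end [ 0.6293 -0.0762  0.1503]
[[-0.019,0.006,0,0,0,0.01,0],[-0.022,0.008,-0.001,0,0,0.01,0],[-0.026,0.008,0,0,0,0.01,0],[-0.028,0.01,-0.001,0,0,0.01,0],[-0.03,0.011,0,0,0,0.02,0],[-0.031,0.012,-0.001,0,0,0.01,0],[-0.032,0.013,0,0,0,0.01,0],[-0.033,0.014,-0.001,0,0,0.02,0],[-0.032,0.014,0,0,0,0.01,0],[-0.032,0.014,-0.001,0,0,0.02,0],[-0.03,0.015,-0.001,0,0,0.01,0],[-0.029,0.014,0,0,0,0.02,0],[-0.026,0.013,-0.001,0,0,0.01,0],[-0.024,0.013,0,0,0,0.01,0],[-0.021,0.011,0,0,0,0.01,0],[-0.018,0.009,-0.001,0,0,0.01,0],[0,0,0,0,0,0,0],[0,0,0,0,0,0,0]]
```

>>> play_rows([
  [-0.019, 0.006, 0, 0, 0, 0.01, 0],
  [-0.022, 0.008, -0.001, 0, 0, 0.01, 0],
  [-0.026, 0.008, 0, 0, 0, 0.01, 0],
  [-0.028, 0.01, -0.001, 0, 0, 0.01, 0],
  [-0.03, 0.011, 0, 0, 0, 0.02, 0],
  [-0.031, 0.012, -0.001, 0, 0, 0.01, 0],
  [-0.032, 0.013, 0, 0, 0, 0.01, 0],
  [-0.033, 0.014, -0.001, 0, 0, 0.02, 0],
  [-0.032, 0.014, 0, 0, 0, 0.01, 0],
  [-0.032, 0.014, -0.001, 0, 0, 0.02, 0],
  [-0.03, 0.015, -0.001, 0, 0, 0.01, 0],
  [-0.029, 0.014, 0, 0, 0, 0.02, 0],
  [-0.026, 0.013, -0.001, 0, 0, 0.01, 0],
  [-0.024, 0.013, 0, 0, 0, 0.01, 0],
  [-0.021, 0.011, 0, 0, 0, 0.01, 0],
  [-0.018, 0.009, -0.001, 0, 0, 0.01, 0],
  [0, 0, 0, 0, 0, 0, 0],
  [0, 0, 0, 0, 0, 0, 0],
])

```text
time_s: 23.2
position: [0.6289, -0.0762, 0.1482]
tool_rot: [-2.301, -2.138, 0.0]
wrist_force: [-0.0, 0.4, -1.6]
finger_gap: 0.0555
grasp_force: 54.3
```

```bash
python3 plan.py .6295,-.0757,.068,-.071,0,7 hold,0,1 .6295,-.0757,.061,-.071,0,7 hold,0,2; python3 look.py tub_b .6295,-.0757,-.07,.1 scene
```

```text
t 23.2 F [-0.   0.4 -1.6] gap 0.0555 grip 54.3 p [ 0.6289 -0.0762  0.1482]
17 rows, end [ 0.6299 -0.0752  0.0612]
[[0,0,0.009,0,0,0,0],[0,0,0.011,0,0,0,0],[0,0,0.013,0,0,0,0],[0,0,0.014,0,0,0,0],[0,0,0.013,0,0,0,0],[0,0.001,0.012,0,0,0,0],[0.001,0,0.008,0,0,0,0],[0,0,0,0,0,0,0],[0,0,0.001,0,0,0,0],[0,0,0.001,0,0,0,0],[0,0,0.001,0,0,0,0],[0,0,0.001,0,0,0,0],[0,0,0.001,0,0,0,0],[0,0,0.001,0,0,0,0],[0,0,0.001,0,0,0,0],[0,0,0,0,0,0,0],[0,0,0,0,0,0,0]]
tub_b scene [ 0.6329 -0.0793 -0.0607] 0.638 [260. 229. 312. 277.]
```

>>> play_rows([
  [0, 0, 0.009, 0, 0, 0, 0],
  [0, 0, 0.011, 0, 0, 0, 0],
  [0, 0, 0.013, 0, 0, 0, 0],
  [0, 0, 0.014, 0, 0, 0, 0],
  [0, 0, 0.013, 0, 0, 0, 0],
  [0, 0.001, 0.012, 0, 0, 0, 0],
  [0, 0, 0.008, 0, 0, 0, 0],
  [0, 0, 0, 0, 0, 0, 0],
  [0, 0, 0.001, 0, 0, 0, 0],
  [0, 0, 0.001, 0, 0, 0, 0],
  [0, 0, 0.001, 0, 0, 0, 0],
  [0, 0, 0.001, 0, 0, 0, 0],
  [0, 0, 0.001, 0, 0, 0, 0],
  [0, 0, 0.001, 0, 0, 0, 0],
  [0, 0, 0.001, 0, 0, 0, 0],
  [0, 0, 0, 0, 0, 0, 0],
  [0, 0, 0, 0, 0, 0, 0],
])

```text
time_s: 25.0
position: [0.6301, -0.0763, 0.0612]
tool_rot: [-2.301, -2.139, -0.0]
wrist_force: [0.6, -0.4, -1.9]
finger_gap: 0.0554
grasp_force: 54.3
```

>>> play_rows([
  [0, 0, 0.001, 0, 0, 0, 0],
  [0, 0, 0.001, 0, 0, 0, 0],
  [0, 0, 0.001, 0, 0, 0, 0],
  [0, 0, 0, 0, 0, 0, 0],
])

```text
time_s: 25.4
position: [0.6302, -0.0764, 0.059]
tool_rot: [2.301, 2.139, 0.001]
wrist_force: [-1.4, -0.6, 3.2]
finger_gap: 0.0554
grasp_force: 54.6
```

```bash
python3 plan.py hold,1,5 .630,-.0763,.18,-.071,1,6 .457,.006,.17,.245,1,8 hold,1,1
```

```text
t 25.4 F [-1.4 -0.6  3.2] gap 0.0554 grip 54.6 p [ 0.6302 -0.0764  0.059 ]
20 rows, end [0.4566 0.0056 0.1699]
[[0,0,0,0,0,0,1],[0,0,0,0,0,0,1],[0,0,0,0,0,0,1],[0,0,0,0,0,0,1],[0,0,0,0,0,0,1],[0,0,-0.016,0,0,0,1],[0,0,-0.021,0,0,0,1],[0,0,-0.024,0,0,0,1],[0,0,-0.023,0,0,0,1],[0,0,-0.021,0,0,0,1],[0,0,-0.016,0,0,0,1],[0.006,-0.016,0.001,0,0,-0.03,1],[0.009,-0.022,0.001,0,0,-0.04,1],[0.012,-0.024,0.001,0,0,-0.04,1],[0.013,-0.025,0.002,0,0,-0.05,1],[0.014,-0.025,0.001,0,0,-0.05,1],[0.015,-0.022,0.002,0,0,-0.04,1],[0.013,-0.019,0.001,0,0,-0.04,1],[0.011,-0.014,0.001,0,0,-0.03,1],[0,0,0,0,0,0,1]]
```

>>> play_rows([
  [0, 0, 0, 0, 0, 0, 1],
  [0, 0, 0, 0, 0, 0, 1],
  [0, 0, 0, 0, 0, 0, 1],
  [0, 0, 0, 0, 0, 0, 1],
  [0, 0, 0, 0, 0, 0, 1],
  [0, 0, -0.016, 0, 0, 0, 1],
  [0, 0, -0.021, 0, 0, 0, 1],
  [0, 0, -0.024, 0, 0, 0, 1],
  [0, 0, -0.023, 0, 0, 0, 1],
  [0, 0, -0.021, 0, 0, 0, 1],
  [0, 0, -0.016, 0, 0, 0, 1],
  [0.006, -0.016, 0.001, 0, 0, -0.03, 1],
  [0.009, -0.022, 0.001, 0, 0, -0.04, 1],
  [0.012, -0.024, 0.001, 0, 0, -0.04, 1],
  [0.013, -0.025, 0.002, 0, 0, -0.05, 1],
  [0.014, -0.025, 0.001, 0, 0, -0.05, 1],
  [0.015, -0.022, 0.002, 0, 0, -0.04, 1],
  [0.013, -0.019, 0.001, 0, 0, -0.04, 1],
  [0.011, -0.014, 0.001, 0, 0, -0.03, 1],
  [0, 0, 0, 0, 0, 0, 1],
])

```text
time_s: 27.4
position: [0.4555, 0.0063, 0.17]
tool_rot: [1.929, 2.479, 0.001]
wrist_force: [0.5, 0.5, 0.3]
finger_gap: 0.0852
grasp_force: 0.0
```

```bash
python3 look.py tub_c .457,.006,.245,0 wrist; python3 plan.py .457,.006,.077,.245,1,7 hold,0,6 .457,.006,.17,.245,0,5
```

```text
tub_c wrist [0.457  0.0049 0.2469] 0.941 [273. 181. 374. 329.]
t 27.5 F [-0.5 -0.3 -0.8] gap 0.085 grip 0.0 p [0.457  0.0056 0.1701]
18 rows, end [0.457  0.0056 0.1701]
[[0,0,0.01,0,0,0,1],[0,0,0.013,0,0,0,1],[0,0,0.016,0,0,0,1],[0,0,0.015,0,0,0,1],[0,0,0.016,0,0,0,1],[0,0,0.013,0,0,0,1],[0,0,0.01,0,0,0,1],[0,0,0,0,0,0,0],[0,0,0,0,0,0,0],[0,0,0,0,0,0,0],[0,0,0,0,0,0,0],[0,0,0,0,0,0,0],[0,0,0,0,0,0,0],[0,0,-0.015,0,0,0,0],[0,0,-0.02,0,0,0,0],[0,0,-0.023,0,0,0,0],[0,0,-0.02,0,0,0,0],[0,0,-0.015,0,0,0,0]]
```

>>> play_rows([
  [0, 0, 0.01, 0, 0, 0, 1],
  [0, 0, 0.013, 0, 0, 0, 1],
  [0, 0, 0.016, 0, 0, 0, 1],
  [0, 0, 0.015, 0, 0, 0, 1],
  [0, 0, 0.016, 0, 0, 0, 1],
  [0, 0, 0.013, 0, 0, 0, 1],
  [0, 0, 0.01, 0, 0, 0, 1],
  [0, 0, 0, 0, 0, 0, 0],
  [0, 0, 0, 0, 0, 0, 0],
  [0, 0, 0, 0, 0, 0, 0],
  [0, 0, 0, 0, 0, 0, 0],
  [0, 0, 0, 0, 0, 0, 0],
  [0, 0, 0, 0, 0, 0, 0],
  [0, 0, -0.015, 0, 0, 0, 0],
  [0, 0, -0.02, 0, 0, 0, 0],
  [0, 0, -0.023, 0, 0, 0, 0],
  [0, 0, -0.02, 0, 0, 0, 0],
  [0, 0, -0.015, 0, 0, 0, 0],
])

```text
time_s: 29.3
position: [0.4566, 0.0057, 0.1705]
tool_rot: [1.93, 2.478, 0.001]
wrist_force: [0.6, 0.7, -2.0]
finger_gap: 0.0552
grasp_force: 53.5
```

```bash
python3 plan.py .637,.0293,.17,-.071,0,9 hold,0,1 .637,.0293,.093,-.071,0,7 hold,0,2
```

```text
t 29.3 F [ 0.6  0.7 -2. ] gap 0.0552 grip 53.5 p [0.4566 0.0057 0.1705]
19 rows, end [0.6369 0.0288 0.0927]
[[-0.002,0.015,0,0,0,0.03,0],[-0.001,0.018,0,0,0,0.03,0],[-0.002,0.022,0,0,0,0.04,0],[0,0.024,0,0,0,0.04,0],[0.001,0.024,0,0,0,0.04,0],[0.001,0.023,0,0,0,0.04,0],[0.002,0.022,0.001,0,0,0.04,0],[0.003,0.019,0,0,0,0.03,0],[0.003,0.014,0,0,0,0.03,0],[0,0,0,0,0,0,0],[0,0,0.008,0,0,0,0],[0,0,0.011,0,0,0,0],[0,0,0.013,0,0,0,0],[0,0,0.013,0,0,0,0],[0,0,0.012,0,0,0,0],[0,0,0.011,0,0,0,0],[-0.001,0,0.009,0,0,0,0],[0,0,0,0,0,0,0],[0,0,0,0,0,0,0]]
```

>>> play_rows([
  [-0.002, 0.015, 0, 0, 0, 0.03, 0],
  [-0.001, 0.018, 0, 0, 0, 0.03, 0],
  [-0.002, 0.022, 0, 0, 0, 0.04, 0],
  [0, 0.024, 0, 0, 0, 0.04, 0],
  [0.001, 0.024, 0, 0, 0, 0.04, 0],
  [0.001, 0.023, 0, 0, 0, 0.04, 0],
  [0.002, 0.022, 0.001, 0, 0, 0.04, 0],
  [0.003, 0.019, 0, 0, 0, 0.03, 0],
  [0.003, 0.014, 0, 0, 0, 0.03, 0],
  [0, 0, 0, 0, 0, 0, 0],
  [0, 0, 0.008, 0, 0, 0, 0],
  [0, 0, 0.011, 0, 0, 0, 0],
  [0, 0, 0.013, 0, 0, 0, 0],
  [0, 0, 0.013, 0, 0, 0, 0],
  [0, 0, 0.012, 0, 0, 0, 0],
  [0, 0, 0.011, 0, 0, 0, 0],
  [0, 0, 0.009, 0, 0, 0, 0],
  [0, 0, 0, 0, 0, 0, 0],
  [0, 0, 0, 0, 0, 0, 0],
])

```text
time_s: 31.2
position: [0.637, 0.0298, 0.0914]
tool_rot: [2.301, 2.139, 0.0]
wrist_force: [-0.3, 0.0, -1.9]
finger_gap: 0.0554
grasp_force: 54.0
```

>>> play_rows([
  [0, 0, 0.003, 0, 0, 0, 0],
  [0, 0, 0.002, 0, 0, 0, 0],
  [0, 0, 0.001, 0, 0, 0, 0],
  [0, 0, 0.001, 0, 0, 0, 0],
  [0, 0, 0, 0, 0, 0, 0],
  [0, 0, 0, 0, 0, 0, 0],
])

```text
time_s: 31.8
position: [0.6369, 0.0298, 0.0844]
tool_rot: [-2.301, -2.139, -0.0]
wrist_force: [-0.2, -0.6, -1.7]
finger_gap: 0.0556
grasp_force: 54.0
```

>>> play_rows([
  [0, 0, 0.001, 0, 0, 0, 0],
  [0, 0, 0.001, 0, 0, 0, 0],
  [0, 0, 0, 0, 0, 0, 0],
  [0, 0, 0, 0, 0, 0, 0],
])

```text
time_s: 32.2
position: [0.637, 0.0298, 0.0828]
tool_rot: [2.301, 2.139, 0.001]
wrist_force: [-1.9, 0.0, 2.7]
finger_gap: 0.0553
grasp_force: 54.3
```

```bash
python3 plan.py hold,1,5 .637,.0298,.2,-.071,1,6 .57,-.093,.2,-.05,1,6| tail -1; python3 plan.py hold,1,5 .637,.0298,.2,-.071,1,6 .4368,-.3415,.2,-.022,1,14 hold,1,1|tail -1
```

```text
[[0,0,0,0,0,0,1],[0,0,0,0,0,0,1],[0,0,0,0,0,0,1],[0,0,0,0,0,0,1],[0,0,0,0,0,0,1],[0,0,-0.015,0,0,0,1],[0,0,-0.021,0,0,0,1],[0,0,-0.023,0,0,0,1],[0,0,-0.023,0,0,0,1],[0,0,-0.02,0,0,0,1],[0,0,-0.015,0,0,0,1],[-0.017,-0.007,0,0,0,0,1],[-0.022,-0.011,0,0,0,-0.01,1],[-0.025,-0.011,0,0,0,0,1],[-0.024,-0.012,0,0,0,-0.01,1],[-0.022,-0.01,0,0,0,0,1],[-0.017,-0.008,0,0,0,0,1]]
[[0,0,0,0,0,0,1],[0,0,0,0,0,0,1],[0,0,0,0,0,0,1],[0,0,0,0,0,0,1],[0,0,0,0,0,0,1],[0,0,-0.015,0,0,0,1],[0,0,-0.021,0,0,0,1],[0,0,-0.023,0,0,0,1],[0,0,-0.023,0,0,0,1],[0,0,-0.02,0,0,0,1],[0,0,-0.015,0,0,0,1],[-0.019,-0.008,0,0,0,0,1],[-0.023,-0.011,0,0,0,-0.01,1],[-0.026,-0.012,0,0,0,0,1],[-0.028,-0.013,0,0,0,0,1],[-0.031,-0.014,0,0,0,-0.01,1],[-0.032,-0.015,0,0,0,0,1],[-0.032,-0.015,0,0,0,-0.01,1],[-0.033,-0.016,0,0,0,0,1],[-0.032,-0.016,0,0,0,0,1],[-0.03,-0.014,0,0,0,-0.01,1],[-0.028,-0.014,0,0,0,0,1],[-0.026,-0.013,0,0,0,-0.01,1],[-0.022,-0.011,0,0,0,0,1],[-0.019,-0.01,0,0,0,0,1],[0,0,0,0,0,0,1]]
```

>>> play_rows([
  [0, 0, 0, 0, 0, 0, 1],
  [0, 0, 0, 0, 0, 0, 1],
  [0, 0, 0, 0, 0, 0, 1],
  [0, 0, 0, 0, 0, 0, 1],
  [0, 0, 0, 0, 0, 0, 1],
  [0, 0, -0.015, 0, 0, 0, 1],
  [0, 0, -0.021, 0, 0, 0, 1],
  [0, 0, -0.023, 0, 0, 0, 1],
  [0, 0, -0.023, 0, 0, 0, 1],
  [0, 0, -0.02, 0, 0, 0, 1],
  [0, 0, -0.015, 0, 0, 0, 1],
])

```text
time_s: 33.3
position: [0.6372, 0.0298, 0.2024]
tool_rot: [2.299, 2.137, 0.004]
wrist_force: [-0.4, 0.9, -0.3]
finger_gap: 0.0856
grasp_force: 0.0
```

>>> play_rows([
  [-0.019, -0.008, 0, 0, 0, 0, 1],
  [-0.023, -0.011, 0, 0, 0, -0.01, 1],
  [-0.026, -0.012, 0, 0, 0, 0, 1],
  [-0.028, -0.013, 0, 0, 0, 0, 1],
  [-0.031, -0.014, 0, 0, 0, -0.01, 1],
  [-0.032, -0.015, 0, 0, 0, 0, 1],
  [-0.032, -0.015, 0, 0, 0, -0.01, 1],
  [-0.033, -0.016, 0, 0, 0, 0, 1],
  [-0.032, -0.016, 0, 0, 0, 0, 1],
  [-0.03, -0.014, 0, 0, 0, -0.01, 1],
  [-0.028, -0.014, 0, 0, 0, 0, 1],
  [-0.026, -0.013, 0, 0, 0, -0.01, 1],
  [-0.022, -0.011, 0, 0, 0, 0, 1],
  [-0.019, -0.01, 0, 0, 0, 0, 1],
  [0, 0, 0, 0, 0, 0, 1],
  [0, 0, 0, 0, 0, 0, 1],
])

```text
time_s: 34.9
position: [0.4364, -0.3419, 0.1996]
tool_rot: [2.248, 2.195, 0.001]
wrist_force: [0.9, -0.6, -0.7]
finger_gap: 0.0854
grasp_force: 0.0
```

```bash
python3 look.py tub_d .4368,-.3415,-.022,0 wrist; python3 plan.py .4367,-.3415,.102,-.022,1,7 hold,0,6 .4367,-.3415,.20,-.022,0,6
```

```text
tub_d wrist [ 0.437 -0.342 -0.025] 0.954 [274. 175. 372. 323.]
t 35.0 F [-0.3  0.5  0.2] gap 0.0854 grip 0.0 p [ 0.4369 -0.3412  0.1995]
19 rows, end [ 0.4369 -0.3412  0.1995]
[[0,0,0.011,0,0,0,1],[0,0,0.013,0,0,0,1],[0,0,0.016,0,0,0,1],[0,0,0.017,0,0,0,1],[0,0,0.016,0,0,0,1],[0,0,0.014,0,0,0,1],[0,0,0.011,0,0,0,1],[0,0,0,0,0,0,0],[0,0,0,0,0,0,0],[0,0,0,0,0,0,0],[0,0,0,0,0,0,0],[0,0,0,0,0,0,0],[0,0,0,0,0,0,0],[0,0,-0.013,0,0,0,0],[0,0,-0.017,0,0,0,0],[0,0,-0.019,0,0,0,0],[0,0,-0.02,0,0,0,0],[0,0,-0.017,0,0,0,0],[0,0,-0.012,0,0,0,0]]
```

>>> play_rows([
  [0, 0, 0.011, 0, 0, 0, 1],
  [0, 0, 0.013, 0, 0, 0, 1],
  [0, 0, 0.016, 0, 0, 0, 1],
  [0, 0, 0.017, 0, 0, 0, 1],
  [0, 0, 0.016, 0, 0, 0, 1],
  [0, 0, 0.014, 0, 0, 0, 1],
  [0, 0, 0.011, 0, 0, 0, 1],
  [0, 0, 0, 0, 0, 0, 0],
  [0, 0, 0, 0, 0, 0, 0],
  [0, 0, 0, 0, 0, 0, 0],
  [0, 0, 0, 0, 0, 0, 0],
  [0, 0, 0, 0, 0, 0, 0],
  [0, 0, 0, 0, 0, 0, 0],
  [0, 0, -0.015, 0, 0, 0, 0],
  [0, 0, -0.025, 0, 0, 0, 0],
  [0, 0, -0.03, 0, 0, 0, 0],
  [0, 0, -0.03, 0, 0, 0, 0],
  [0, 0, -0.025, 0, 0, 0, 0],
  [0, 0, -0.015, 0, 0, 0, 0],
])

```text
time_s: 36.9
position: [0.4367, -0.3422, 0.2445]
tool_rot: [2.244, 2.193, 0.0]
wrist_force: [0.4, 0.2, -1.6]
finger_gap: 0.0555
grasp_force: 53.5
```

```bash
python3 plan.py .50,.134,.24,-.071,0,14 .6443,.1343,.24,-.071,0,6
```

```text
t 36.9 F [ 0.4  0.2 -1.6] gap 0.0555 grip 53.5 p [ 0.4367 -0.3422  0.2445]
20 rows, end [0.644  0.1339 0.24  ]
[[0.023,0.003,0,0,0,0,0],[0.029,0.003,0,0,0,0.01,0],[0.032,0.003,0.001,0,0,0,0],[0.036,0.003,0,0,0,0,0],[0.038,0.004,0,0,0,0.01,0],[0.04,0.004,0.001,0,0,0,0],[0.041,0.003,0,0,0,0,0],[0.041,0.004,0,0,0,0.01,0],[0.04,0.003,0,0,0,0,0],[0.038,0.003,0.001,0,0,0.01,0],[0.036,0.003,0,0,0,0,0],[0.033,0.002,0,0,0,0,0],[0.028,0.002,0,0,0,0.01,0],[0.024,0.001,0.001,0,0,0,0],[0.001,0.019,0,0,0,0,0],[0.002,0.025,0,0,0,0,0],[0.002,0.028,0,0,0,0,0],[0.002,0.028,0,0,0,0,0],[0.002,0.026,0,0,0,0,0],[0.001,0.018,0,0,0,0,0]]
```

>>> play_rows([
  [0.023, 0.003, 0, 0, 0, 0, 0],
  [0.029, 0.003, 0, 0, 0, 0.01, 0],
  [0.032, 0.003, 0.001, 0, 0, 0, 0],
  [0.036, 0.003, 0, 0, 0, 0, 0],
  [0.038, 0.004, 0, 0, 0, 0.01, 0],
  [0.04, 0.004, 0.001, 0, 0, 0, 0],
  [0.041, 0.003, 0, 0, 0, 0, 0],
  [0.041, 0.004, 0, 0, 0, 0.01, 0],
  [0.04, 0.003, 0, 0, 0, 0, 0],
  [0.038, 0.003, 0.001, 0, 0, 0.01, 0],
  [0.036, 0.003, 0, 0, 0, 0, 0],
  [0.033, 0.002, 0, 0, 0, 0, 0],
  [0.028, 0.002, 0, 0, 0, 0.01, 0],
  [0.024, 0.001, 0.001, 0, 0, 0, 0],
  [0.001, 0.019, 0, 0, 0, 0, 0],
  [0.002, 0.025, 0, 0, 0, 0, 0],
  [0.002, 0.028, 0, 0, 0, 0, 0],
  [0.002, 0.028, 0, 0, 0, 0, 0],
  [0.002, 0.026, 0, 0, 0, 0, 0],
  [0.001, 0.018, 0, 0, 0, 0, 0],
])

```text
time_s: 38.9
position: [0.6446, 0.134, 0.2363]
tool_rot: [-2.3, -2.138, 0.002]
wrist_force: [0.0, -0.9, -2.1]
finger_gap: 0.0553
grasp_force: 53.9
```

```bash
python3 plan.py hold,0,2 .6443,.1343,.115,-.071,0,9 hold,0,3
```

```text
t 38.9 F [ 0.  -0.9 -2.1] gap 0.0553 grip 53.9 p [0.6446 0.134  0.2363]
14 rows, end [0.6444 0.134  0.1153]
[[0,0,0,0,0,0,0],[0,0,0,0,0,0,0],[0,0,0.01,0,0,0,0],[0,0,0.012,0,0,0,0],[0,0,0.015,0,0,0,0],[0,0,0.016,0,0,0,0],[0,0,0.016,0,0,0,0],[0,0,0.015,0,0,0,0],[0,0,0.015,0,0,0,0],[0,0,0.013,0,0,0,0],[0,0,0.009,0,0,0,0],[0,0,0,0,0,0,0],[0,0,0,0,0,0,0],[0,0,0,0,0,0,0]]
```

>>> play_rows([
  [0, 0, 0, 0, 0, 0, 0],
  [0, 0, 0, 0, 0, 0, 0],
  [0, 0, 0.01, 0, 0, 0, 0],
  [0, 0, 0.012, 0, 0, 0, 0],
  [0, 0, 0.015, 0, 0, 0, 0],
  [0, 0, 0.016, 0, 0, 0, 0],
  [0, 0, 0.016, 0, 0, 0, 0],
  [0, 0, 0.015, 0, 0, 0, 0],
  [0, 0, 0.015, 0, 0, 0, 0],
  [0, 0, 0.013, 0, 0, 0, 0],
  [0, 0, 0.009, 0, 0, 0, 0],
  [0, 0, 0, 0, 0, 0, 0],
  [0, 0, 0, 0, 0, 0, 0],
  [0, 0, 0, 0, 0, 0, 0],
])

```text
time_s: 40.3
position: [0.6442, 0.1343, 0.1175]
tool_rot: [2.3, 2.138, 0.003]
wrist_force: [-1.0, -0.2, -2.6]
finger_gap: 0.0555
grasp_force: 54.5
```

>>> play_rows([
  [0, 0, 0.003, 0, 0, 0, 0],
  [0, 0, 0.002, 0, 0, 0, 0],
  [0, 0, 0.001, 0, 0, 0, 0],
  [0, 0, 0.001, 0, 0, 0, 0],
  [0, 0, 0.001, 0, 0, 0, 0],
  [0, 0, 0, 0, 0, 0, 0],
  [0, 0, 0, 0, 0, 0, 0],
])

```text
time_s: 41.0
position: [0.6437, 0.1342, 0.1083]
tool_rot: [-2.301, -2.139, -0.0]
wrist_force: [-0.8, 0.3, -2.2]
finger_gap: 0.0552
grasp_force: 54.5
```

>>> play_rows([
  [0, 0, 0.001, 0, 0, 0, 0],
  [0, 0, 0.001, 0, 0, 0, 0],
  [0, 0, 0, 0, 0, 0, 0],
  [0, 0, 0, 0, 0, 0, 0],
])

```text
time_s: 41.4
position: [0.6439, 0.1343, 0.1079]
tool_rot: [2.301, 2.139, 0.001]
wrist_force: [-3.6, -0.3, 4.0]
finger_gap: 0.0554
grasp_force: 55.3
```

Contact. I'll release, rise and retreat toward the robot.

>>> play_rows([
  [0, 0, 0, 0, 0, 0, 1],
  [0, 0, 0, 0, 0, 0, 1],
  [0, 0, 0, 0, 0, 0, 1],
  [0, 0, 0, 0, 0, 0, 1],
  [0, 0, 0, 0, 0, 0, 1],
  [0, 0, -0.015, 0, 0, 0, 1],
  [0, 0, -0.025, 0, 0, 0, 1],
  [0, 0, -0.03, 0, 0, 0, 1],
  [0, 0, -0.025, 0, 0, 0, 1],
  [0, 0, -0.02, 0, 0, 0, 1],
  [0.02, -0.02, 0, 0, 0, 0, 1],
  [0.03, -0.03, 0, 0, 0, 0, 1],
  [0.03, -0.04, 0, 0, 0, 0, 1],
  [0.03, -0.04, 0, 0, 0, 0, 1],
  [0.03, -0.04, 0, 0, 0, 0, 1],
  [0.03, -0.03, 0, 0, 0, 0, 1],
  [0.02, -0.02, 0, 0, 0, 0, 1],
  [0, 0, 0, 0, 0, 0, 1],
])

```text
time_s: 43.2
position: [0.436, 0.3423, 0.223]
tool_rot: [-2.296, -2.144, -0.003]
wrist_force: [0.2, 0.4, -0.1]
finger_gap: 0.0854
grasp_force: 0.0
```

```bash
python3 look.py tub_d .644,.134,-.071,.006 top,scene; python3 look.py tub_c .637,.03,-.071,.006 top; python3 look.py tub_b .63,-.076,-.071,.006 top; python3 look.py tub_white .6235,-.181,-.071,.046 top
python3 - <<'E'
from h import *
print(manip.observe()["position"])
s=manip.snapshot("scene"); cv2.imwrite("pics/s9.png",cv2.resize(s["image"][190:340,180:450],None,fx=2.9,fy=2.9,interpolation=cv2.INTER_CUBIC))
E
```

```text
tub_d top [ 0.6445  0.1347 -0.069 ] 0.932 [210. 146. 268. 197.]
tub_d scene [ 0.644  0.134 -0.071] 0.0 [314. 240. 361. 287.]
tub_c top [ 0.6372  0.03   -0.0684] 0.953 [277. 157. 324. 198.]
tub_b top [ 0.6304 -0.077  -0.1006] 0.941 [337. 166. 387. 202.]
tub_white top [ 0.6222 -0.1798 -0.0444] 0.88 [400. 165. 448. 204.]
[0.43853559 0.33925238 0.22125751]
```

View pics/s9.png

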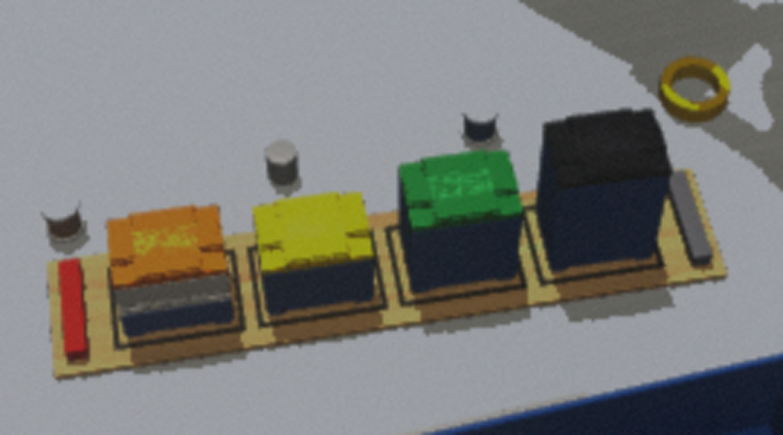

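The picture shows all four blue tubs inside their outlines in height order from the red stop at (72,305). White is level on the lowest tub at (170,260), and the robot is clear. I'll hand in.

```bash
python3 -c "
from cell import manip
print(manip.sign_off())"
```

```text
the job is handed in; nothing more can be done
None
```

The job is handed in at about 43 s; the final images show the four blue tubs on their marks from lowest at the red stop to tallest, each within about 2 mm, with the white tub seated on the lowest, though no verdict came back.

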